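# Balance the wet paddle on the drying ridge

### The arm

A 6-joint arm with a two-finger parallel gripper is mounted at the origin on the work surface. World frame = base frame: x ahead of the robot, y to its left, z up, the work surface at z = 0. Lengths are in m, angles in rad, forces in N, time in s.
With the tool pointing down it reaches from about 0.275 to 0.825 m from the base axis. Payload 5.2 kg.
Tool frame: the origin (TCP) lies between the finger pads; the fingertips stand 25 mm ahead of it and the grasp point (between the pads) lies 6 mm ahead of it; z points along the fingers, y is the line along which they close (so a half turn about z gives the same grasp; the last joint's range is limited). The gripper opens to 93 mm and grips with 3 to 60 N. Pads are 15 mm wide; open, the fingers measure 128 mm over their backs; the gripper's body (75 mm by 188 mm) begins 65 mm behind the grasp point.
Start: joints at [-1.516, 0.259, 1.535, -0, 1.348, -0.203], TCP at [0.14, -0.532, 0.244] pointing down, gripper open.
Joint ranges: [-3.14, 3.14], [-0.91, 2.08], [0.19, 2.58], [-1.22, 4.36], [0.22, 2.71], [-3.12, 3.12]. Speed limits (rad/s): [2.57, 2.57, 3.14, 3.14, 3.14, 3.14].

### API

Orientations are given as a unit quaternion [x, y, z, w].
In Python, from rig import sensors, read_camera, order gives the robot as it stands.
- The arm moves only by the tool arm_command, never from a script. Its argument "rows" is one flat list of numbers, 5 for each row, row after row: the shift along the world's x, y, z in units of 50 mm (1.0 is 50 mm), then the turn about the world's z in units of 10 degrees (1.0 is 10 degrees), then the opening, from 0 (shut) to 1 (fully open). A call has exactly 5 rows; each row shifts and turns the commanded pose from where the row before left it; what a row does not reach is not made up. A row lasts 1/8 s, in which the tool goes at most 62.5 mm and 10.7 degrees, less where a joint would pass 70% of its speed; a pose out of reach is approached as far as the arm can. A call is refused whole if a number of a shift passes 1 or a number of a turn 1, either way. A call with a gripper value outside its range is refused whole. The fingers move at their own pace and stop on an object; "newtons" is the grip in N (left out, the last holds). Time passes only in rows, so rows that do not move let the fingers close, or fill a call up. It gives the time, the measured TCP pose, the force, the opening and the grip force at its end, in the units of the state.
- sensors.get_obs(): the state, without advancing time (a new reading comes with each control period).
- read_camera(name): name is "side" or "top" or "wrist"; returns a dict with "frame" (384x512x3 uint8, blue, green, red), "camera_matrix" (3x3 intrinsics, pixels), "R" (3x3) and "t" (3): a world point X has camera coordinates R X + t. Camera axes: x right, y down, z forward; pixel columns grow to the right and rows downward; lengths in m; the calibration is good to about 2 mm. The wrist camera is an equidistant fisheye: a pixel r from the principal point sees the ray r / f radians off the axis. A picture is of the moment at which its call begins. There is no depth.
- order.finish_job(): hands the job in; it is judged then, once.
The state is a dict: "clock": time; "q": joint angles; "qvel": joint speeds; "tau": joint torques, N m; "eef_pos": TCP position; "tcp_rot": TCP orientation; "contact_force": force on the tool from outside, world axes, zero at the start; "wrist_torque": the same for the moment, N m; "opening": finger opening in m; "finger_force": force on a finger pad.
Only numpy, scipy, OpenCV 4.12 (cv2) and the standard library are available. Lean on these libraries where they do the work, as an engineer would, in place of code of your own. Each camera call takes 0.05 s, during which the arm holds its last target. There are 200 camera calls.

### The job

The long wooden paddle must dry off the wet half brick: slide it along the drying ridge, without lifting it off or bearing down hard on it, until its blade is well clear of the brick and it balances level on the ridge alone, lying straight across it, then let go so that it stays there. Feel for the balance before letting go, since neither end may drop to the damp slab, and leave the bowl, the soap dish and the brush beside it where they are.

Things in the scene. Friction and masses are not known exactly. Their poses are not given: they have to be found in the camera images.
- paddle: Long flat wooden paddle, 440 mm, underside flat from end to end. Handle: bar 28 mm wide, 20 mm thick, x = -220 to +90 mm; blade: 64 mm wide, 12 mm thick, x = +90 to +220 mm. Origin: mid-length, on the underside; x towards the blade, z up. Unevenly soaked: 0.23 to 0.42 kg, balance point hidden, anywhere from x = -30 to +65 mm on the centre line.
- handle_end (a point): End of the paddle's handle, middle of the end face, 10 mm above the underside.
- blade_end (a point): End of the paddle's blade, middle of the end face, 6 mm above the underside. At the start the last 15 to 50 mm of the blade lies on the brick, and the ridge is under the handle at the paddle's x = -80 to -105 mm; the paddle lies level.
- ridge: Drying ridge, rigid, fixed to the slab: steel foot 90 x 130 x 8 mm and on it an upright steel plate 12 mm thick (along x), 110 mm long (along y). The paddle lies across its flat top edge, 65 mm above the slab, along the ridge's x, blade towards +x. Origin: centre of the foot's underside. At most 15 N may bear on it (the paddle weighs 2.3 to 4.1 N).
- ridge_top (a point): Middle of the ridge's flat top edge, 65 mm above the slab.
- brick: The wet half brick, 102 x 102 x 65 mm high, fixed, 275 to 285 mm from the ridge's middle to its near face, on the ridge's +x side. Origin: centre of its underside.
- katori: Bystander: small round steel bowl, 90 mm across, 38 mm high, loose. Origin: on its underside.
- soap_dish: Bystander: white dish 120 x 85 mm with a brown soap bar on it, 34 mm high in all, loose. Origin: on its underside.
- scrub_brush: Bystander: hand scrubbing brush, 130 x 50 mm, 38 mm high, bristles down, loose. Origin: on its underside.
There are look-alikes about, which are no part of the job. Of the things like the brick, leave any that is black; of the rest the smaller one is meant. What is shaped like the ridge but pink is not meant.

How it is judged:
By the outcome, as a careful person would: the job done as asked, in the order asked, and still so for the second after the job is handed in, with the robot touching nothing.
It also fails if it takes over 67 s, if anything falls off the work surface, if the arm or the gripper's body presses on something with over 40 N, if the wrist force passes 120 N, or if a joint passes its speed limit or range.

## Working session

There is one attempt and no reset: what is moved stays moved. The work goes in short steps, Python scripts to look and compute and a tool call to move; the robot and the scene stay as the last step left them, time stands still between calls to the robot, and variables do not carry over. Pictures are saved under pics/ and viewed, at most 10 in all, crops included, and the job is handed in when it is done.

Besides the shell and the picture viewer there is one more tool, called after "Emit:" by a JSON object that holds its "name" and its "arguments", one argument or row to a line. arm_command: Moves the arm, as the interface text tells. Its arguments: {"type":"object","properties":{"rows":{"type":"array"},"newtons":{"type":"number"}},"required":["rows"]}

```bash
mkdir -p pics; cat > h.py <<'E'
import numpy as np,cv2,json
from rig import sensors,read_camera,order
def snap(n,f):
    c=read_camera(n); cv2.imwrite('pics/'+f+'.png',c['frame'])
    np.savez('pics/'+f+'.npz',K=c['camera_matrix'],R=c['R'],t=c['t']); return c
def ray(f,u,v,z):
    d=np.load('pics/'+f+'.npz');K,R,t=d['K'],d['R'],d['t']
    C=-R.T@t; r=R.T@np.linalg.solve(K,[u,v,1.]); return C+r*(z-C[2])/r[2]
def proj(f,X):
    d=np.load('pics/'+f+'.npz');p=d['K']@(d['R']@np.array(X)+d['t']);return p[:2]/p[2]
E
python3 - <<'E'
from h import *
a=snap('top','top0');b=snap('side','side0')
for c in(a,b): print(c['camera_matrix'],-c['R'].T@c['t'],c['R'])
big=cv2.resize(a['frame'],(800,600),interpolation=cv2.INTER_CUBIC);cv2.imwrite('pics/top0b.png',big)
print(sensors.get_obs())
E
```

```text
[[439.76183626   0.         265.22448228]
 [  0.         439.76183626 197.53540673]
 [  0.           0.           1.        ]] [0.34763414 0.02631191 1.19426562] [[-0.01834002 -0.99980922 -0.00672096]
 [-0.99295881  0.01900036 -0.1169264 ]
 [ 0.11703179  0.0045292  -0.99311784]]
[[396.33939019   0.         249.30531357]
 [  0.         396.33939019 188.78375438]
 [  0.           0.           1.        ]] [-0.16105933  0.66538107  0.96723565] [[-0.72129386 -0.69255179 -0.0103533 ]
 [-0.47921333  0.50978254 -0.71447627]
 [ 0.50008975 -0.51038591 -0.69958306]]
{'clock': 0.1, 'q': array([-1.51581486e+00,  2.59241738e-01,  1.53595028e+00,  1.49108468e-05,
        1.34802125e+00, -2.02798066e-01]), 'qvel': array([-0.00238979, -0.00214292, -0.00257477, -0.00111077,  0.00233373,
       -0.0010883 ]), 'tau': array([ 1.77969818e-03, -4.38210976e+01, -2.84640241e+01,  7.19596096e-02,
        3.63469042e-02, -5.27724944e-05]), 'eef_pos': array([ 0.14021722, -0.53136229,  0.24292547]), 'tcp_rot': array([ 9.91705094e-01,  1.28531517e-01,  6.70841828e-05, -8.07561804e-04]), 'contact_force': array([ 0.76156738, -0.76749357,  0.30874672]), 'wrist_torque': array([ 0.02258999, -0.0027851 , -0.02705061]), 'finger_force': 0.0, 'opening': 0.09306810505791782}
```

View pics/top0b.png

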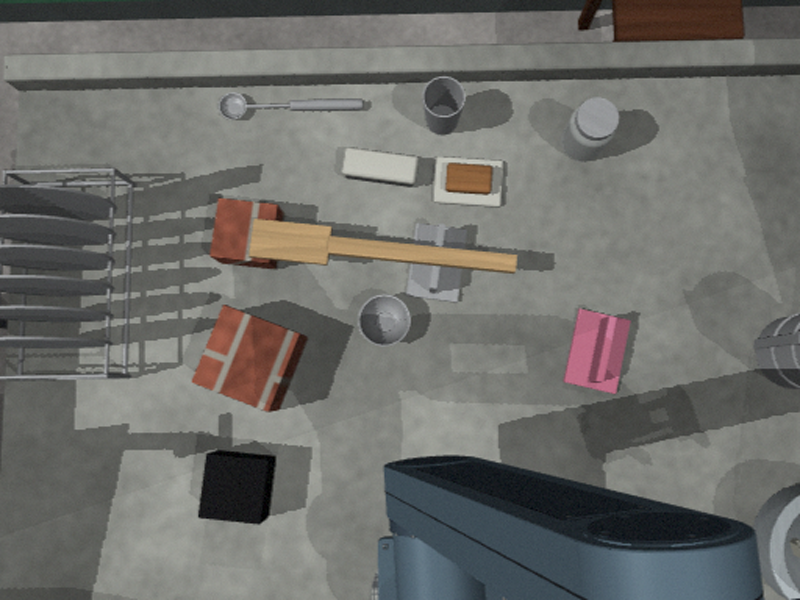

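View pics/side0.png

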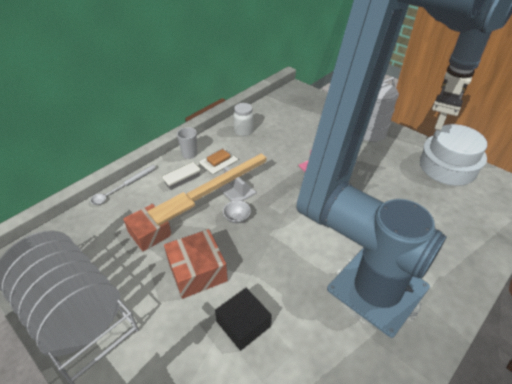

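Top picture (800x600 scale): there are three brick-like things. The small red one is at (245,232), the large red one at (250,358) and the black one at (238,487). The smaller non-black one, under the paddle's blade, is the one meant. There are two ridges: grey at (438,260) under the handle, and pink at (598,350), which isn't meant. The white dish with soap is at (468,180), the brush at (380,166) and the bowl at (385,320). I'll confirm this in one crop.

```bash
python3 - <<'E'
import cv2
a=cv2.imread('pics/top0.png')[80:225,130:340]
cv2.imwrite('pics/c0.png',cv2.resize(a,None,fx=3.8,fy=3.8,interpolation=cv2.INTER_CUBIC))
E
```

```text
(no output)
```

View pics/c0.png

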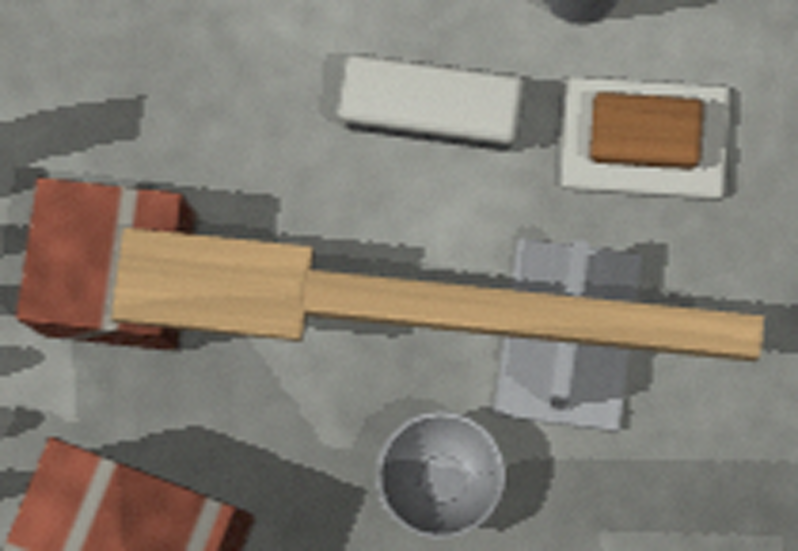

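```bash
python3 - <<'E'
from h import *
def w(u,v,z): return ray('top0',130+(u+.5)/3.8-.5,80+(v+.5)/3.8-.5,z)
P={}
for n,u,v,z in [('hA',763,313,.085),('hB',760,358,.085),('bA',121,229,.077),('bB',112,320,.077),('neckA',312,247,.077),('neckB',303,339,.077),('rtop1',578,243,.065),('rtop2',563,400,.065),('foot1',517,237,.008),('foot3',622,430,.008),('foot4',496,410,.008),('br',190,182,.065),('brd',180,328,.065),('brl',40,180,.065),('brll',20,320,.065),('bowlc',440,474,.038),('dishBL',560,187,.015),('dishBR',725,197,.015),('brushBL',342,122,.038),('brushBR',515,140,.038)]:
    P[n]=w(u,v,z);print(n,P[n].round(4))
h=(P['hA']+P['hB'])/2;b=(P['bA']+P['bB'])/2
d=(b-h)[:2];print('len',np.hypot(*d),'ang',np.degrees(np.arctan2(d[1],d[0])))
r=(P['rtop2']-P['rtop1'])[:2];print('ridge len',np.hypot(*r),'ang',np.degrees(np.arctan2(r[1],r[0])))
u=d/np.hypot(*d); rm=(P['rtop1']+P['rtop2'])[:2]/2
m=(h+b)[:2]/2; print('ridge at paddle x',(rm-m)@u,'lat',u[0]*(rm-m)[1]-u[1]*(rm-m)[0],'mid',m,'rm',rm,'u',u,'brick near',(((P['br']+P['brd'])/2)[:2]-rm)@u)
from scipy.spatial.transform import Rotation as Ro
print(Ro.from_quat(sensors.get_obs()['tcp_rot']).as_matrix().round(3))
E
```

```text
hA [ 0.5668 -0.1373  0.085 ]
hB [ 0.5361 -0.1342  0.085 ]
bA [0.6355 0.2986 0.077 ]
bB [0.5723 0.3042 0.077 ]
neckA [0.6203 0.1678 0.077 ]
neckB [0.5566 0.1741 0.077 ]
rtop1 [ 0.6224 -0.0145  0.065 ]
rtop2 [ 0.5131 -0.0017  0.065 ]
foot1 [0.6416 0.0276 0.008 ]
foot3 [ 0.499  -0.0449  0.008 ]
foot4 [0.5151 0.045  0.008 ]
br [0.671  0.2539 0.065 ]
brd [0.5682 0.2603 0.065 ]
brl [0.6745 0.3582 0.065 ]
brll [0.5759 0.3705 0.065 ]
bowlc [0.4667 0.0843 0.038 ]
dishBL [ 0.6762 -0.0042  0.015 ]
dishBR [ 0.6664 -0.1232  0.015 ]
brushBL [0.7205 0.1509 0.038 ]
brushBR [0.7047 0.0277 0.038 ]
len 0.4402556265598315 ang 83.16294825743462
ridge len 0.1099998855198156 ang 173.35775781345302
ridge at paddle x -0.09144920559720374 lat -0.0009562703181968443 mid [0.57766486 0.08281936] rm [ 0.56772766 -0.00809337] u [0.11904607 0.99288873] brick near 0.26945441833363554
[[ 0.967  0.255 -0.   ]
 [ 0.255 -0.967  0.002]
 [ 0.    -0.002 -1.   ]]
```

The crop confirms it: the paddle runs from the handle end at (762,336) to the blade end at (116,275) on the small red brick. It lies across the grey ridge at about (571,320), perpendicular to within 0.2°. The ridge is at paddle x ≈ -91. I'll grip the handle at x ≈ -135, on the far side of the ridge from the blade, so the ridge stays loaded.

Emit:
{"name": "arm_command", "arguments": {
  "rows": [0.562,0.64,0,0.456,1,0.562,0.64,0,0.456,1,0.562,0.64,0,0.456,1,0.562,0.64,0,0.456,1,0.562,0.64,0,0.456,1]
}}

```text
clock: 0.72
eef_pos: [0.2814, -0.3705, 0.2433]
tcp_rot: [0.946, 0.323, 0.0, -0.0]
contact_force: [0.7, -1.2, -0.7]
opening: 0.093
finger_force: 0.0
```

Emit:
{"name": "arm_command", "arguments": {
  "rows": [0.562,0.64,0,0.456,1,0.562,0.64,0,0.456,1,0.562,0.64,0,0.456,1,0.562,0.64,0,0.456,1,0.562,0.64,0,0.456,1]
}}

```text
clock: 1.35
eef_pos: [0.4219, -0.2105, 0.2434]
tcp_rot: [0.864, 0.504, -0.0, -0.0]
contact_force: [-0.8, 0.3, 0.7]
opening: 0.0928
finger_force: 0.0
```

Emit:
{"name": "arm_command", "arguments": {
  "rows": [0.562,0.64,0,0.456,1,0.562,0.64,0,0.456,1,0.562,0.64,0,0.456,1,0.562,0.64,0,0.456,1,0.562,0.64,0,0.456,1]
}}

```text
clock: 1.98
eef_pos: [0.5623, -0.0506, 0.2432]
tcp_rot: [0.747, 0.665, -0.0, -0.0]
contact_force: [0.2, -0.1, -0.3]
opening: 0.0927
finger_force: 0.0
```

```bash
cat >> h.py <<'E'
from scipy.spatial.transform import Rotation as Ro
def avg(n=8):
    L=[]
    for i in range(n):
        if i: read_camera('wrist')
        L.append(sensors.get_obs())
    f=np.array([np.r_[o['contact_force'],o['wrist_torque'],o['eef_pos']] for o in L])
    o=L[-1]; m=Ro.from_quat(o['tcp_rot']).as_matrix()
    print('t',round(o['clock'],2),'F',f[:,:3].mean(0).round(3),'T',f[:,3:6].mean(0).round(4),'sd',f[:,:6].std(0).round(3),'p',f[-1,6:].round(4),
     'yang',np.degrees(np.arctan2(m[1,1],m[0,1])).round(2),'zax',m[:,2].round(3),'open',round(o['opening'],4),'ff',round(o['finger_force'],2))
    return f.mean(0)
E
python3 -c "
from h import *
avg(8)"
```

```text
t 2.33 F [ 0.564  0.109 -0.33 ] T [-0.0554 -0.0932 -0.0005] sd [0.786 0.993 0.459 0.033 0.049 0.03 ] p [ 0.561  -0.0526  0.2435] yang -6.92 zax [-0.001 -0.    -1.   ] open 0.0932 ff 0.0
```

Emit:
{"name": "arm_command", "arguments": {
  "rows": [0,0,-0.75,0,1,0,0,-0.75,0,1,0,0,-0.75,0,1,0,0,-0.6,0,1,0,0,-0.4,0,1]
}}

```text
clock: 2.95
eef_pos: [0.5604, -0.0529, 0.0798]
tcp_rot: [0.749, 0.663, -0.001, -0.001]
contact_force: [-0.1, -0.1, -0.3]
opening: 0.0931
finger_force: 0.0
```

```bash
python3 -c "
from h import *
avg(14)
snap('side','side1'); a=cv2.imread('pics/side1.png')[110:260,110:310]; cv2.imwrite('pics/side1c.png',cv2.resize(a,None,fx=4,fy=4,interpolation=cv2.INTER_CUBIC))"
```

```text
t 3.6 F [-0.09  -0.055 -0.183] T [-0.048  -0.0826  0.0183] sd [0.498 0.478 0.675 0.026 0.023 0.029] p [ 0.5619 -0.0518  0.0815] yang -6.83 zax [ 0.001 -0.    -1.   ] open 0.0929 ff 0.0
```

View pics/side1c.png

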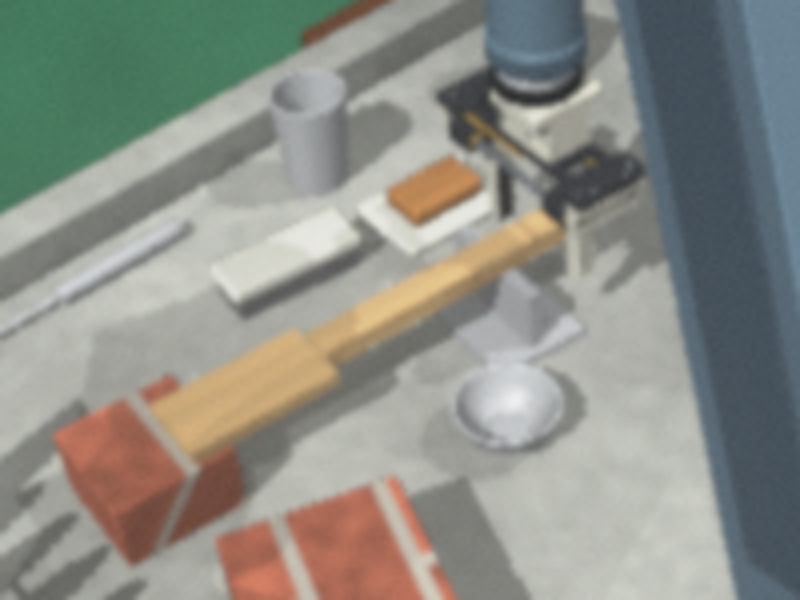

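The side crop shows the fingers straddling the handle near (545,225), beyond the ridge and clear of the dish. I'll close now.

Emit:
{"name": "arm_command", "arguments": {
  "rows": [0,0,0,0,0.5,0,0,0,0,0.32,0,0,0,0,0.25,0,0,0,0,0.25,0,0,0,0,0.25],
  "newtons": 20
}}

```text
clock: 4.28
eef_pos: [0.5617, -0.0518, 0.0811]
tcp_rot: [0.748, 0.664, -0.0, -0.0]
contact_force: [-0.9, 0.6, 0.1]
opening: 0.0474
finger_force: 0.0
```

Emit:
{"name": "arm_command", "arguments": {
  "rows": [0,0,0,0,0.2,0,0,0,0,0.2,0,0,0,0,0.2,0,0,0,0,0.2,0,0,0,0,0.2],
  "newtons": 20
}}

```text
clock: 4.9
eef_pos: [0.5616, -0.0518, 0.0811]
tcp_rot: [0.748, 0.664, -0.0, -0.0]
contact_force: [-1.3, -0.3, 0.9]
opening: 0.0278
finger_force: 20.0
```

```bash
python3 -c "
from h import *
avg(8)"
```

```text
t 5.25 F [-1.123 -0.457  0.869] T [-0.0914  0.1419 -0.0213] sd [0.4   0.324 0.379 0.025 0.027 0.051] p [ 0.5616 -0.0518  0.0811] yang -6.83 zax [-0.  0. -1.] open 0.0278 ff 20.0
```

Emit:
{"name": "arm_command", "arguments": {
  "rows": [-0.01,-0.08,0,0,0.2,-0.019,-0.159,0,0,0.2,-0.019,-0.159,0,0,0.2,-0.019,-0.159,0,0,0.2,-0.019,-0.159,0,0,0.2]
}}

```text
clock: 5.88
eef_pos: [0.5574, -0.0883, 0.0812]
tcp_rot: [0.748, 0.664, 0.0, 0.0]
contact_force: [0.2, 3.9, 1.0]
opening: 0.028
finger_force: 20.0
```

```bash
python3 -c "
from h import *
avg(4)"
```

```text
t 6.03 F [-0.88  -0.085  0.836] T [-0.1863  0.0288  0.0197] sd [0.621 2.324 0.504 0.282 0.065 0.035] p [ 0.5575 -0.089   0.0814] yang -6.86 zax [ 0.    -0.002 -1.   ] open 0.0279 ff 20.0
```

Emit:
{"name": "arm_command", "arguments": {
  "rows": [-0.019,-0.159,0,0,0.2,-0.019,-0.159,0,0,0.2,-0.019,-0.159,0,0,0.2,-0.01,-0.08,0,0,0.2,0,0,0,0,0.2]
}}

```text
clock: 6.65
eef_pos: [0.554, -0.1164, 0.0812]
tcp_rot: [0.748, 0.664, -0.0, 0.0]
contact_force: [-0.4, -2.0, 0.5]
opening: 0.0277
finger_force: 20.0
```

```bash
python3 -c "
from h import *
avg(12)"
```

```text
t 7.2 F [-0.282 -1.871  0.242] T [-0.3639 -0.0019  0.0117] sd [0.295 0.31  0.617 0.027 0.034 0.033] p [ 0.5542 -0.1155  0.0812] yang -6.82 zax [ 0. -0. -1.] open 0.0277 ff 20.0
```

Emit:
{"name": "arm_command", "arguments": {
  "rows": [-0.012,-0.1,0,0,0.2,-0.012,-0.1,0,0,0.2,-0.012,-0.1,0,0,0.2,-0.012,-0.1,0,0,0.2,0,0,0,0,0.2]
}}

```text
clock: 7.82
eef_pos: [0.5516, -0.1364, 0.0812]
tcp_rot: [0.748, 0.664, -0.0, 0.0]
contact_force: [-0.4, -1.5, -0.2]
opening: 0.0276
finger_force: 20.0
```

```bash
python3 -c "
from h import *
avg(14)"
```

```text
t 8.47 F [-0.437 -1.507 -0.169] T [-0.2899  0.0021  0.0175] sd [0.314 0.421 0.503 0.036 0.032 0.042] p [ 0.5518 -0.1355  0.0812] yang -6.83 zax [ 0. -0. -1.] open 0.0277 ff 20.0
```

Emit:
{"name": "arm_command", "arguments": {
  "rows": [0,0.01,0,0,0.2,0,0,0,0,0.2,0,0,0,0,0.2,0,0,0,0,0.2,0,0,0,0,0.2]
}}

```text
clock: 9.1
eef_pos: [0.5517, -0.1349, 0.0811]
tcp_rot: [0.748, 0.664, 0.0, -0.0]
contact_force: [-0.2, -1.5, 0.7]
opening: 0.0275
finger_force: 20.0
```

```bash
python3 -c "
from h import *
avg(14)"
```

```text
t 9.75 F [ 0.078 -0.632 -0.241] T [-0.1325 -0.1279 -0.022 ] sd [0.506 0.55  0.547 0.037 0.037 0.029] p [ 0.5517 -0.1349  0.0811] yang -6.83 zax [-0.  0. -1.] open 0.0279 ff 20.0
```

```bash
python3 -c "
from h import *
snap('side','s2');snap('top','t2')"
```

Emit:
{"name": "arm_command", "arguments": {
  "rows": [0,0,0,0,0.33,0,0,0,0,0.2,0,0,0,0,0.2,0,0,0,0,0.2,0,0,0,0,0.2]
}}

```text
clock: 10.48
eef_pos: [0.5517, -0.1349, 0.0811]
tcp_rot: [0.748, 0.664, 0.0, -0.0]
contact_force: [0.1, 0.4, 0.9]
opening: 0.0278
finger_force: 20.0
```

```bash
python3 -c "
from h import *
snap('side','s3')
a=cv2.imread('pics/s2.png')[150:260,110:240];b=cv2.imread('pics/s3.png')[150:260,110:240]
g=np.vstack([cv2.resize(np.hstack([a,b]),None,fx=3,fy=3,interpolation=cv2.INTER_CUBIC)])
cv2.imwrite('pics/cmp.png',g)
avg(12)"
```

```text
t 11.07 F [-0.049  0.815  0.082] T [ 0.0709 -0.0898 -0.0152] sd [0.393 0.47  0.399 0.036 0.035 0.018] p [ 0.5517 -0.1349  0.0811] yang -6.83 zax [-0.  0. -1.] open 0.0282 ff 20.0
```

View pics/cmp.png

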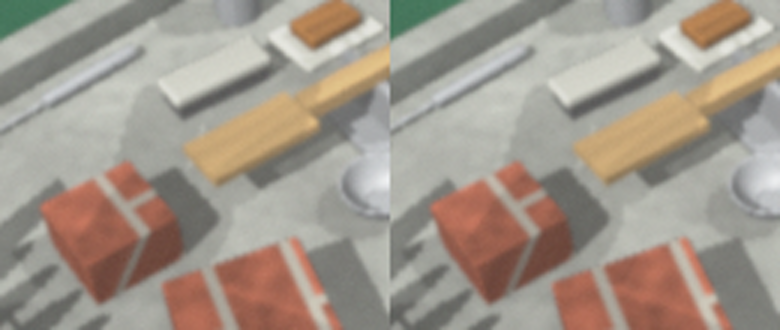

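Left and right of the comparison: the blade's near corner is at (218,183) before and (608-390=218,182) after, so there's hardly any tilt after the short release. I'll measure the shift numerically and try a longer pulse.

Emit:
{"name": "arm_command", "arguments": {
  "rows": [0,0,0,0,0.34,0,0,0,0,0.34,0,0,0,0,0.2,0,0,0,0,0.2,0,0,0,0,0.2]
}}

```text
clock: 11.7
eef_pos: [0.5517, -0.1351, 0.0812]
tcp_rot: [0.748, 0.664, -0.0, 0.0]
contact_force: [0.1, -0.5, -0.5]
opening: 0.0278
finger_force: 20.0
```

```bash
cat >> h.py <<'E'
def shift(f0,f1,r):
    y0,y1,x0,x1=r
    a,b=[cv2.cvtColor(cv2.imread(f'pics/{f}.png'),cv2.COLOR_BGR2HSV) for f in(f0,f1)]
    m=[cv2.inRange(i,(10,70,110),(28,255,255))[y0:y1,x0:x1] for i in(a,b)]
    M=[cv2.moments(k,True) for k in m]
    return [(round(k['m10']/k['m00']+x0,2),round(k['m01']/k['m00']+y0,2),k['m00']) for k in M]
E
python3 -c "
from h import *
snap('side','s4')
for f in('s3','s4'): print(shift('s2',f,(175,215,168,217)))
avg(8)"
```

```text
[(195.26, 194.56, 746.0), (195.16, 194.26, 744.0)]
[(195.26, 194.56, 746.0), (195.24, 194.52, 741.0)]
t 12.1 F [ 0.088 -1.032  0.065] T [-0.1915 -0.0761  0.0014] sd [0.287 0.499 0.531 0.043 0.019 0.016] p [ 0.5517 -0.1351  0.0812] yang -6.83 zax [ 0. -0. -1.] open 0.0279 ff 20.0
```

Emit:
{"name": "arm_command", "arguments": {
  "rows": [0,0,0,0,0.36,0,0,0,0,0.36,0,0,0,0,0.36,0,0,0,0,0.36,0,0,0,0,0.2]
}}

```text
clock: 12.72
eef_pos: [0.5517, -0.1349, 0.0811]
tcp_rot: [0.748, 0.664, -0.0, -0.0]
contact_force: [0.4, 0.8, 0.1]
opening: 0.0275
finger_force: 20.0
```

```bash
python3 -c "
from h import *
print(sensors.get_obs()['opening'])
snap('side','s5');print(sensors.get_obs()['finger_force'])
print(shift('s2','s5',(175,215,168,217)))"
```

```text
0.02752684945566805
19.99994158744812
[(195.26, 194.56, 746.0), (195.24, 194.51, 741.0)]
```

Emit:
{"name": "arm_command", "arguments": {
  "rows": [0,0,0,0,0.34,0,0,0,0,0.36,0,0,0,0,0.4,0,0,0,0,0.45,0,0,0,0,0.5]
}}

```text
clock: 13.4
eef_pos: [0.5517, -0.135, 0.0811]
tcp_rot: [0.748, 0.664, 0.0, -0.0]
contact_force: [-0.5, 0.3, 0.4]
opening: 0.0454
finger_force: 0.0
```

```bash
python3 -c "
from h import *
snap('side','s6')
print(sensors.get_obs()['opening'],shift('s2','s6',(175,215,168,217)))"
```

```text
0.045727047535421464 [(195.26, 194.56, 746.0), (195.31, 194.48, 747.0)]
```

Fully released and still level. I'll open wider and rise slowly.

Emit:
{"name": "arm_command", "arguments": {
  "rows": [0,0,0,0,0.7,0,0,0,0,0.85,0,0,0.1,0,0.85,0,0,0.3,0,0.85,0,0,0.5,0,0.85]
}}

```text
clock: 14.08
eef_pos: [0.5513, -0.1348, 0.1269]
tcp_rot: [0.748, 0.664, -0.0, -0.001]
contact_force: [0.5, 0.3, 0.2]
opening: 0.0789
finger_force: 0.0
```

Emit:
{"name": "arm_command", "arguments": {
  "rows": [0,0,0.8,0,0.85,0,0,0.8,0,0.85,0,0,0.8,0,0.85,0,0,0.5,0,0.85,0,0,0,0,0.85]
}}

```text
clock: 14.7
eef_pos: [0.5528, -0.1354, 0.2745]
tcp_rot: [0.748, 0.664, 0.001, 0.003]
contact_force: [0.5, -0.1, 0.0]
opening: 0.0793
finger_force: 0.0
```

```bash
python3 -c "
from h import *
snap('side','s7');c=snap('top','t7')
print(sensors.get_obs()['clock'],shift('s2','s7',(175,215,168,217)))
a=np.hstack([cv2.resize(cv2.imread('pics/s7.png')[120:250,120:290],(398,300)),cv2.resize(c['frame'][80:225,130:340],(398,300))])
cv2.imwrite('pics/fin.png',a)"
```

```text
14.8 [(195.26, 194.56, 746.0), (195.32, 194.56, 746.0)]
```

View pics/fin.png

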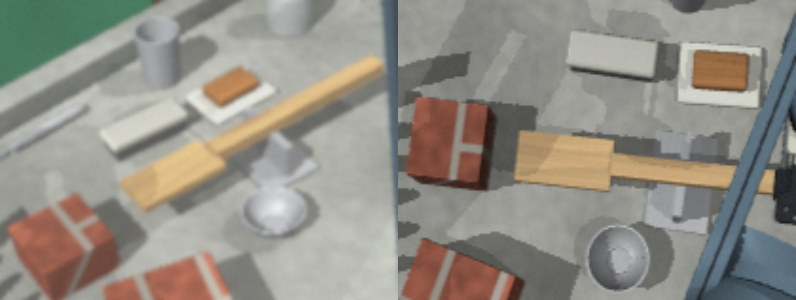

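The paddle lies level and straight across the ridge, with the blade end at (517,158), well clear of the brick edge at (490,145). The bowl, dish and brush haven't moved. I'll hand it in.

```bash
python3 -c "
from h import *
print(order.finish_job())"
```

```text
the job is handed in; nothing more can be done
None
```

The paddle was slid off the brick and let go about 15 s in; it stayed level and straight across the ridge with its blade clear, the bowl, dish and brush were not touched, and the job is handed in.

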